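# Push the oil bottle and pepper mill back into the counter gallery

### The arm

A 6-joint arm with a two-finger parallel gripper is mounted at the origin on the work surface. World frame = base frame: x ahead of the robot, y to its left, z up, the work surface at z = 0. Lengths are in mm, angles in degrees, forces in N, time in s.
With the tool pointing down it reaches from about 350 to 775 mm from the base axis. Payload 5.5 kg.
Tool frame: the origin (TCP) lies midway between the tips of the shut fingers; the grasp point (between the pads) lies 19 mm behind it (manip.grasp_offset is the distance from the TCP to the grasp point, in mm); z points along the fingers, y is the line along which they close (so a half turn about z gives the same grasp; the last joint's range is limited). The gripper opens to 85 mm and grips with 20 to 120 N. Pads are 22 mm wide; open, the fingers measure 114 mm over their backs; the gripper's body (76 mm by 85 mm) begins 54 mm behind the grasp point. The pads swing forward as they close: fully open they stand 13 mm farther back than shut.
Start: joints at [-83.4, 17.945, 2.641, 74.691, 0, 82.002], TCP at [144.923, -556.479, 231.323] pointing down, gripper open.
Joint ranges: [-158.12, 158.12], [-49.38, 96.58], [-58.88, 72.47], [-126.05, 133.96], [-84.25, 85.87], [-180, 180]. Speed limits (degrees/s): [147.25, 147.25, 180, 180, 180, 180].

### API

Orientations are given as [roll, pitch, yaw] about the fixed x, y, z axes, in that order (R = Rz(yaw) Ry(pitch) Rx(roll)).
In Python, from cell import manip, viewer gives the robot as it stands. The module is installed in compiled form; this text tells all that it offers.
- The arm moves only by the tool send_rows, never from a script. Its argument "targets" is text: rows parted by semicolons, each of 4 numbers parted by spaces: the shift along the tool's x, y, z in m, then the turn about the tool's z in rad. A call has 1 to 12 rows; each row is the pose to reach, as a shift and turn from the pose commanded when the call began, along the tool's axes at that moment; what a row does not reach only later rows make up. A row lasts 1/10 s, in which the tool goes at most 50 mm and 8.59 degrees, less where a joint would pass 70% of its speed; a pose out of reach is approached as far as the arm can. A call with a gripper value outside its range is refused whole. "fingers" is the finger opening in m, from 0 to 0.0854, set as the call begins (left out, the last holds). The fingers move at their own pace and stop on an object; "newtons" is the grip in N (left out, the last holds). Time passes only in rows, so rows that repeat a pose let the fingers close. It gives the time, the measured TCP pose, the force, the opening and the grip force at its end, in the units of the state.
- manip.state(): the state, without advancing time (a new reading comes with each control period).
- viewer.snapshot(name): name is "scene" or "top" or "wrist"; returns (picture, depth): 420x560x3 uint8, red, green, blue; 420x560 float32, mm along the optical axis (not along the pixel's ray), 0 where there is no reading.
- viewer.calibration(name): a dict with "fx", "fy", "cx", "cy" (pixels), "distortion" ([k1, k2, p1, p2, k3] as OpenCV has them; the pictures are not rectified), "world_from_camera" (4x4, takes a point from camera to world coordinates). Camera axes: x right, y down, z forward; pixel columns grow to the right and rows downward; lengths in mm; the calibration is good to about 2 mm. A picture is of the moment at which its call begins: read the wrist's pose just before it. calibration takes no time and is no camera call; for the wrist camera it gives the pose at the moment of the call.
- manip.finish_job(): hands the job in; it is judged then, once.
The state is a dict: "t": time; "joint_positions": joint angles; "joint_velocities": joint speeds; "joint_torque": joint torques, N m; "tool_pos": TCP position; "tool_rot": TCP orientation; "contact_force": force on the tool from outside, world axes, zero at the start; "wrist_torque": the same for the moment, N m; "grip_width": finger opening in mm; "grasp_force": force on a finger pad.
Only numpy, scipy, OpenCV 4.12 (cv2) and the standard library are available. Lean on these libraries where they do the work, as an engineer would, in place of code of your own. Each camera call takes 0.05 s, during which the arm holds its last target. There are 200 camera calls.

### The job

Cooking is over: push the tall green oil bottle and the tall wooden pepper mill across the counter to the back of the brass gallery rail, one on each side of the glass canister (either way round). Push each one with the fingertips, low on its body, so that it slides along upright; do not grip, lift or tip them, and leave everything else where it stands.

Things in the scene. Friction and masses are not known exactly. Their poses are not given: they have to be found in the camera images.
- oil_bottle: dark green glass bottle, full and closed, cream label, black cap, in front of the gallery. Round, 265 mm tall; body 60 mm in diameter up to 120 mm, long shoulder to a 27 to 31 mm neck from 175 mm up. 0.5 to 0.9 kg; tips if pushed higher than about 38 mm. Origin at the centre of its underside, on the counter; z up. Its yaw means nothing.
- pepper_mill: dark walnut pepper mill with a steel knob on top, in front of the gallery. Round, 261 mm tall; foot 56 mm in diameter up to 42 mm, waist 36 mm in diameter at 110 mm, head 52 mm in diameter at 200 mm. 0.3 to 0.6 kg; tips if pushed higher than about 37 mm. Origin at the centre of its underside, on the counter; z up. Its yaw means nothing.
- gallery: low U-shaped brass rail fixed to the counter, open towards the robot, no floor: two bars 8 mm thick at 20 and 46 mm height, posts 62 mm high. Origin on the counter, mid-length; x points from the open side to the back rail, y to the left along it, z up. Inner faces: back rail x = +44 mm (bottle touches it with its centre at x = +14, mill at +16); side rails y = +-231 mm, from there forward to x = -16.
- canister: heavy glass storage canister with pasta and a steel lid, 84 mm in diameter (lid 87 mm), 174 mm tall, standing in the gallery near the middle of its length, about 2 mm off the back rail; it stays there. Origin at the centre of its underside, on the counter; z up.
- ramekin: low white ramekin, 76 mm in diameter, 42 mm high, in the middle of the counter in front of the gallery; leave alone. Origin at the centre of its underside, on the counter; z up.
- tumbler0: clear tumbler, 72 mm in diameter, 115 mm high, left of the gallery; leave alone. Origin at the centre of its underside, on the counter; z up.
- tumbler1: second clear tumbler, the same size, left of the gallery; leave alone. Origin at the centre of its underside, on the counter; z up.
- fruit_bowl: white bowl heaped with oranges, 220 mm in diameter, 150 mm high, right of the gallery; leave alone. Origin at the centre of its underside, on the counter; z up.

How it is judged:
By the outcome, as a careful person would: the job done as asked, in the order asked, and still so for the second after the job is handed in, with the robot touching nothing.
It also fails if it takes over 64 s, if anything falls off the work surface, if the arm or the gripper's body presses on something with over 40 N, if the wrist force passes 120 N, or if a joint passes its speed limit or range.

## Working session

There is one attempt and no reset: what is moved stays moved. The work goes in short steps, Python scripts to look and compute and a tool call to move; the robot and the scene stay as the last step left them, time stands still between calls to the robot, and variables do not carry over. Pictures are saved under pics/ and viewed, at most 10 in all, crops included, and the job is handed in when it is done.

Besides the shell and the picture viewer there is one more tool, called after "Call:" by a JSON object that holds its "name" and its "arguments", one argument or row to a line. send_rows: Moves the arm, as the interface text tells. Its arguments: {"type":"object","properties":{"targets":{"type":"string"},"fingers":{"type":"number"},"newtons":{"type":"number"}},"required":["targets"]}

```bash
mkdir -p pics
python3 - <<'E'
from cell import manip, viewer
import cv2,numpy as np
s=manip.state();print(s['t'],s['tool_pos'],s['tool_rot'],s['grip_width'])
ims=[]
for n in ("scene","top"):
    p,d=viewer.snapshot(n); np.savez(f'{n}.npz',p=p,d=d); cv2.imwrite(f'pics/{n}.png',p[:,:,::-1])
    c=viewer.calibration(n);print(n,c['fx'],c['distortion'],np.round(c['world_from_camera'],3).tolist())
E
```

```text
0.0 [ 144.87089868 -555.93299517  230.41827699] [-1.79898718e+02 -1.71602042e-02  1.45995568e+01] 85.74877013553584
scene 464.77436022831114 [-0.02785332  0.          0.          0.          0.        ] [[-0.677, 0.413, -0.609, 1242.016], [0.736, 0.378, -0.562, 597.398], [-0.002, -0.828, -0.56, 661.574], [0.0, 0.0, 0.0, 1.0]]
top 477.11268160332696 [0.05294453 0.         0.         0.         0.        ] [[-0.006, -0.985, 0.173, 335.54], [-1.0, 0.003, -0.017, -24.644], [0.016, -0.173, -0.985, 1282.752], [0.0, 0.0, 0.0, 1.0]]
```

View pics/scene.png

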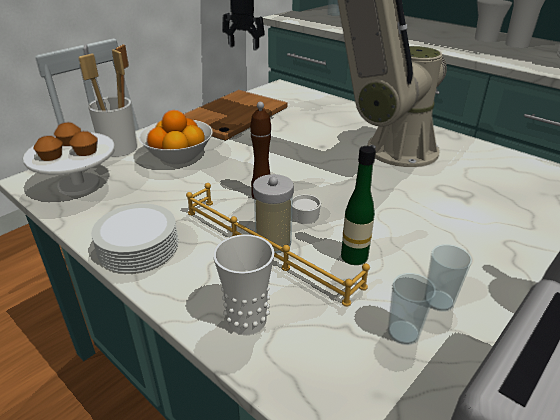

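View pics/top.png

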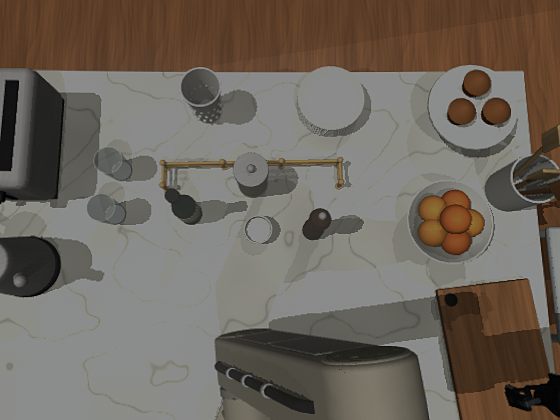

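The scene view shows the mill at (262,150), the bottle at (357,205), the canister at (273,215) and the ramekin at (306,210). The top view shows the gallery corners at about (164,162) and (340,160), the bottle at (185,208), the mill at (318,222), the ramekin at (259,230) and the canister at (251,172).

```bash
cat > h.py <<'E'
import numpy as np,cv2
from scipy.optimize import least_squares
from cell import viewer
def cloud(n,p,d,c=None):
    c=c or viewer.calibration(n); K=np.array([[c['fx'],0,c['cx']],[0,c['fy'],c['cy']],[0,0,1.]])
    v,u=np.mgrid[:d.shape[0],:d.shape[1]]
    q=cv2.undistortPoints(np.stack([u,v],-1).reshape(-1,1,2).astype(float),K,np.array(c['distortion'])).reshape(*d.shape,2)
    P=np.dstack([q*d[...,None],d]); T=np.array(c['world_from_camera'])
    W=P@T[:3,:3].T+T[:3,3]; W[d<=0]=np.nan; return W
def circ(X,r,x0):
    f=least_squares(lambda c:np.hypot(*(X-c).T)-r,x0,loss='soft_l1',f_scale=2.); return f.x.round(1),round(float(np.median(np.abs(f.fun))),1)
E
cat > m.py <<'E'
from h import *
for n in ("scene","top"):
    z=np.load(n+'.npz');p,d=z['p'],z['d'];W=cloud(n,p,d)
    hsv=cv2.cvtColor(p,cv2.COLOR_RGB2HSV);H,S,V=[hsv[...,i].astype(int) for i in range(3)]
    box=(lambda a,b,c,e:(np.indices(d.shape)[1]>=a)&(np.indices(d.shape)[1]<b)&(np.indices(d.shape)[0]>=c)&(np.indices(d.shape)[0]<e))
    B=dict(scene=dict(bottle=(335,385,140,275),mill=(245,278,95,205),can=(248,300,170,250),ram=(290,325,190,228),gal=(180,375,180,305),t0=(386,428,270,345),t1=(425,472,240,310)),
           top=dict(bottle=(160,210,180,228),mill=(300,335,200,245),can=(230,272,148,200),ram=(243,275,213,245),gal=(155,350,150,192),t0=(85,132,190,226),t1=(90,135,145,183)))[n]
    for k,b in B.items():
        X=W[box(*b)&np.isfinite(W[...,2])]
        if k=='gal':
            m=box(*b)&(H>10)&(H<28)&(S>120)&(V>80)
            G=W[m&np.isfinite(W[...,2])]; G=G[(G[:,2]>5)&(G[:,2]<75)]
            print(n,k,len(G),np.percentile(G,[1,25,50,75,99],axis=0).round(0).tolist()); np.save(n+'_gal.npy',G)
            continue
        X=X[X[:,2]>8]
        lo,hi,r={'bottle':(15,115,30),'mill':(8,42,28),'can':(20,150,42),'ram':(10,41,38),'t0':(8,110,36),'t1':(8,110,36)}[k]
        Y=X[(X[:,2]>lo)&(X[:,2]<hi)]
        print(n,k,len(X),len(Y),X[:,2].max().round(0), circ(Y[:,:2],r,np.median(Y[:,:2],0)) if len(Y)>10 else '', 'top', np.median(X[X[:,2]>X[:,2].max()-12],0).round(0))
E
python3 m.py
```

```text
scene bottle 2901 1304 267.0 (array([537.7, 187.5]), 1.0) top [544. 192. 264.]
scene mill 2502 582 261.0 (array([  75.2, -552.7]), 35.7) top [ 497. -136.  255.]
scene can 3254 2182 175.0 (array([621.9,  20.4]), 1.2) top [782. 125. 166.]
scene ram 782 588 158.0 (array([490.5,   5. ]), 4.2) top [612.  63. 151.]
scene gal 1619 [[547.0, -214.0, 6.0], [657.0, -87.0, 24.0], [670.0, 115.0, 47.0], [673.0, 227.0, 51.0], [679.0, 263.0, 69.0]]
scene t0 2295 2054 117.0 (array([654.9, 379.7]), 3.4) top [672. 373. 111.]
scene t1 2285 1926 117.0 (array([538.4, 386.3]), 3.4) top [560. 395. 112.]
top bottle 883 242 271.0 (array([539.5, 186.6]), 1.0) top [538. 187. 265.]
top mill 623 39 263.0 (array([ 494.4, -141.4]), 0.2) top [ 493. -141.  258.]
top can 1333 336 179.0 (array([623.7,  19.9]), 0.4) top [621.  20. 171.]
top ram 646 562 48.0 (array([494.5, -17.2]), 11.4) top [494.   5.  41.]
top gal 401 [[603.0, -216.0, 7.0], [652.0, -186.0, 47.0], [669.0, -57.0, 50.0], [672.0, 185.0, 53.0], [677.0, 259.0, 64.0]]
top t0 854 710 119.0 (array([535.9, 385.6]), 4.2) top [539. 393. 113.]
top t1 897 754 120.0 (array([654.2, 375.5]), 4.6) top [660. 383. 113.]
```

Run:
```python
from h import *
for n in("scene","top"):
    G=np.load(n+'_gal.npy'); 
    B=G[(G[:,0]>655)&(G[:,0]<690)&(G[:,2]>40)&(G[:,2]<54)]
    for y in range(-230,280,40):
        m=np.abs(B[:,1]-y)<20
        if m.sum()>3: print(n,y,m.sum(),np.percentile(B[m,0],[5,50,95]).round(1))
    for lo,hi in((-300,-160),(180,300)):
        S=G[(G[:,1]>lo)&(G[:,1]<hi)&(G[:,0]>600)&(G[:,0]<655)&(G[:,2]>15)]
        for x in (605,615,625,635,645,):
            q=S[np.abs(S[:,0]-x)<6]
            if len(q)>1: print(n,'side',x,len(q),np.percentile(q[:,1],[5,50,95]).round(1),S[:,0].min().round())
```

```text
scene -230 9 [657.1 660.9 674.1]
scene -190 39 [664.4 675.6 678.1]
scene -150 33 [671.2 674.4 677.9]
scene -110 37 [671.3 674.4 677.3]
scene -70 29 [672.1 674.1 677.2]
scene -30 44 [669.3 673.1 675.2]
scene 10 42 [668.7 672.5 674.8]
scene 50 28 [667.4 670.4 673.3]
scene 90 46 [668.1 672.3 674.7]
scene 130 56 [666.9 670.5 672.8]
scene 170 58 [665.9 669.9 671.9]
scene 210 60 [666.2 669.2 672. ]
scene 250 48 [665.4 669.1 671.8]
scene side 605 3 [-212.5 -208.4 -207.3] 608.0
scene side 615 49 [-215.2 -209.4 -206.6] 608.0
scene side 625 28 [-213.9 -210.8 -207.1] 608.0
scene side 635 21 [-214.7 -210.9 -207.5] 608.0
scene side 645 17 [-213.  -210.4 -207.8] 608.0
scene side 605 45 [253.3 259.3 263.3] 602.0
scene side 615 70 [253.5 258.4 262.2] 602.0
scene side 625 35 [254.6 258.3 260.6] 602.0
scene side 635 33 [254.4 258.1 260.2] 602.0
scene side 645 37 [254.8 258.2 260.7] 602.0
top -230 9 [655.7 662.3 666.7]
top -190 26 [671.6 673.9 675.7]
top -150 28 [671.7 673.8 675.6]
top -110 26 [671.7 674.3 675.9]
top -70 14 [669.9 672.1 673.9]
top -30 9 [672.1 672.4 673. ]
top 90 9 [667.9 670.1 671.7]
top 130 30 [666.6 668.7 670.7]
top 170 30 [666.5 669.2 670.4]
top 210 20 [666.3 669.3 670.2]
top 250 12 [658.4 666.5 670.1]
top side 605 2 [-216.  -215.  -213.9] 609.0
top side 615 18 [-216.9 -213.4 -207.2] 609.0
top side 625 10 [-215.7 -213.3 -211.3] 609.0
top side 635 15 [-216.3 -212.6 -210.9] 609.0
top side 645 14 [-215.  -212.  -210.8] 609.0
top side 605 13 [253.4 256.1 258.9] 602.0
top side 615 6 [254.1 255.4 258.1] 602.0
top side 625 12 [254.1 254.9 257.5] 602.0
top side 635 12 [254.5 255.2 257.9] 602.0
top side 645 10 [254.8 256.6 257.7] 602.0
```

Run:
```python
from cell import manip, viewer
import cv2,numpy as np
from scipy.spatial.transform import Rotation as R
s=manip.state();T=R.from_euler('xyz',s['tool_rot'],degrees=True).as_matrix()
c=viewer.calibration('wrist');C=np.array(c['world_from_camera'])
print((T.T@(C[:3,3]-s['tool_pos'])).round(1),(T.T@C[:3,:3]).round(2),T.round(2),manip.grasp_offset)
p,d=viewer.snapshot('wrist')
z=np.load('scene.npz')['p'][0:60,200:280]
a=cv2.resize(z,(560,420),interpolation=cv2.INTER_CUBIC)
out=np.hstack([cv2.resize(a,(400,300)),cv2.resize(p,(400,300))]);cv2.imwrite('pics/grip.png',out[:,:,::-1])
```

```text
[  72.2    0.2 -143.6] [[ 0.   -0.96 -0.28]
 [ 1.    0.    0.  ]
 [-0.   -0.28  0.96]] [[ 0.97  0.25 -0.  ]
 [ 0.25 -0.97  0.  ]
 [ 0.   -0.   -1.  ]] 18.700000000000003
```

View pics/grip.png

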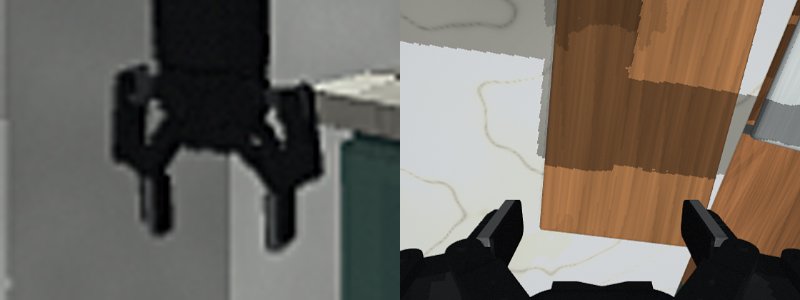

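Run:
```python
from h import *
from cell import manip
from scipy.spatial.transform import Rotation as R
s=manip.state();T=R.from_euler('xyz',s['tool_rot'],degrees=True).as_matrix()
for n in ('scene','top'):
    z=np.load(n+'.npz');W=cloud(n,z['p'],z['d']); X=W.reshape(-1,3);X=X[np.isfinite(X[:,0])]
    Q=(X-s['tool_pos'])@T; Q=Q[(np.abs(Q[:,0])<130)&(np.abs(Q[:,1])<130)&(Q[:,2]<15)]
    for a in range(-230,15,10):
        q=Q[(Q[:,2]>=a)&(Q[:,2]<a+10)]
        if len(q): print(n,a,len(q),'x',q[:,0].min().round(),q[:,0].max().round(),'y',q[:,1].min().round(),q[:,1].max().round())
```

```text
scene -180 2 x 36.0 39.0 y -15.0 -9.0
scene -170 79 x -18.0 39.0 y -39.0 28.0
scene -160 78 x -17.0 40.0 y -39.0 28.0
scene -150 85 x -16.0 42.0 y -40.0 28.0
scene -140 77 x -14.0 40.0 y -40.0 29.0
scene -130 49 x -7.0 31.0 y -41.0 32.0
scene -120 126 x -12.0 18.0 y -70.0 71.0
scene -110 131 x -11.0 22.0 y -72.0 70.0
scene -100 110 x -13.0 25.0 y -73.0 71.0
scene -90 121 x -17.0 22.0 y -75.0 74.0
scene -80 114 x -17.0 20.0 y -76.0 74.0
scene -70 90 x -17.0 18.0 y -77.0 73.0
scene -60 36 x -9.0 17.0 y -69.0 62.0
scene -50 39 x -10.0 16.0 y -60.0 58.0
scene -40 39 x -11.0 17.0 y -58.0 55.0
scene -30 35 x -9.0 18.0 y -59.0 54.0
scene -20 20 x -10.0 14.0 y -54.0 51.0
top -180 49 x -5.0 29.0 y -38.0 -25.0
top -170 112 x -13.0 34.0 y -37.0 -15.0
top -160 120 x -19.0 38.0 y -38.0 -9.0
top -150 129 x -23.0 39.0 y -39.0 -2.0
top -140 110 x -23.0 38.0 y -38.0 4.0
top -130 43 x -12.0 34.0 y -66.0 -8.0
top -120 226 x -13.0 13.0 y -69.0 -26.0
top -110 114 x -10.0 20.0 y -70.0 -12.0
top -100 98 x -10.0 20.0 y -72.0 -9.0
top -90 81 x -17.0 18.0 y -73.0 -20.0
top -80 119 x -12.0 17.0 y -74.0 -23.0
top -70 88 x -12.0 15.0 y -75.0 -39.0
top -60 14 x 7.0 15.0 y -70.0 -43.0
top -50 18 x 6.0 13.0 y -57.0 49.0
top -40 22 x 5.0 12.0 y -57.0 49.0
top -30 27 x 5.0 12.0 y -56.0 47.0
top -20 17 x 2.0 12.0 y -49.0 50.0
```

Call:
{"name": "send_rows", "arguments": {
  "targets": "0 0 -0.05 0; 0 0 -0.1 0; 0 0 -0.15 0; 0.05 -0.02 -0.15 0.05; 0.1 -0.035 -0.15 0.1; 0.145 -0.05 -0.15 0.15; 0.19 -0.065 -0.15 0.2; 0.235 -0.08 -0.15 0.255; 0.28 -0.095 -0.15 0.255; 0.32 -0.105 -0.15 0.255; 0.36 -0.115 -0.15 0.255; 0.39 -0.122 -0.15 0.255",
  "fingers": 0.03,
  "newtons": 60
}}

```text
t: 1.35
tool_pos: [493.5, -338.3, 380.9]
tool_rot: [-180.0, 0.0, 0.1]
contact_force: [-0.5, -0.8, -0.9]
grip_width: 29.8
grasp_force: 0.0
```

Call:
{"name": "send_rows", "arguments": {
  "targets": "0.05 0 0 0; 0.1 0 0 0; 0.15 0 0 0; 0.2 0 0 0; 0.25 0 0 0; 0.3 0 0 0; 0.35 0 0 0; 0.4 0 0 0; 0.4 0 0 0"
}}

```text
t: 2.25
tool_pos: [739.4, -299.7, 309.3]
tool_rot: [178.8, -2.6, 0.0]
contact_force: [-0.4, -0.4, 0.3]
grip_width: 30.0
grasp_force: 0.0
```

Call:
{"name": "send_rows", "arguments": {
  "targets": "-0.04 0 0 0; -0.08 0 0 0; -0.1 0 0 0; -0.1 0 0 0; -0.1 0 0 0"
}}

```text
t: 2.75
tool_pos: [636.7, -300.0, 306.0]
tool_rot: [178.8, -2.6, -0.1]
contact_force: [0.1, 0.5, 0.8]
grip_width: 29.8
grasp_force: 0.0
```

Run:
```python
from cell import manip
s=manip.state();print(s['t'],s['tool_pos'],s['tool_rot'],s['joint_positions'])
```

```text
2.75 [ 636.7118512  -300.0076162   306.02791724] [ 1.78844214e+02 -2.55731332e+00 -7.78029620e-02] [-31.91265623  31.4474406   33.56037448  89.33072105   0.36633653
 148.1998415 ]
```

Call:
{"name": "send_rows", "arguments": {
  "targets": "0 -0.03 -0.03 0; 0 -0.07 -0.06 0; 0 -0.11 -0.09 0; 0 -0.15 -0.12 0; 0 -0.19 -0.12 0; 0 -0.23 -0.12 0; 0 -0.27 -0.12 0; 0 -0.3 -0.12 0; 0 -0.3 -0.12 0"
}}

```text
t: 3.65
tool_pos: [635.6, 6.3, 420.9]
tool_rot: [178.9, -2.9, 0.3]
contact_force: [0.1, -0.4, -0.3]
grip_width: 30.2
grasp_force: 0.0
```

Call:
{"name": "send_rows", "arguments": {
  "targets": "0.05 0 0 0; 0.1 0 0 0; 0.15 0 0 0; 0.2 0 0 0; 0.3 0 -0.05 0; 0.4 0 -0.1 0; 0.5 0 -0.15 0; 0.6 0 -0.2 0; 0.7 0 -0.2 0; 0.8 0 -0.2 0; 0.9 0 -0.2 0; 1.0 0 -0.2 0"
}}

```text
t: 4.85
tool_pos: [804.0, 0.6, 331.0]
tool_rot: [178.8, -5.5, 0.1]
contact_force: [0.7, -0.5, -0.1]
grip_width: 29.8
grasp_force: 0.0
```

Run:
```python
from cell import manip
s=manip.state();print(s['t'],s['tool_pos'],s['tool_rot'],s['joint_positions'])
```

```text
4.85 [8.03992267e+02 6.05082264e-01 3.30968628e+02] [ 1.78759499e+02 -5.45544285e+00  7.34296527e-02] [ -5.39907013  50.36282778  72.46901429 106.55768698  -0.71540206
 174.55193744]
```

Call:
{"name": "send_rows", "arguments": {
  "targets": "0.05 0 -0.05 0; 0.1 0 -0.1 0; 0.15 0 -0.15 0; 0.15 0 -0.15 0"
}}

```text
t: 5.25
tool_pos: [799.5, 1.8, 371.0]
tool_rot: [178.6, -8.5, 0.1]
contact_force: [0.2, -0.6, -0.4]
grip_width: 29.9
grasp_force: 0.0
```

Run:
```python
from cell import manip
s=manip.state();print(s['t'],s['tool_pos'],s['tool_rot'],s['joint_positions'])
```

```text
5.25 [799.47408253   1.76763787 371.01099973] [ 1.78642274e+02 -8.48698455e+00  1.48691100e-01] [ -5.41571552  47.49826134  72.46724593 106.3911972   -0.53150814
 174.49647849]
```

Call:
{"name": "send_rows", "arguments": {
  "targets": "0.05 0 -0.05 0; 0.1 0 -0.1 0; 0.15 0 -0.15 0; 0.15 0 -0.15 0"
}}

```text
t: 5.65
tool_pos: [794.7, 2.8, 407.2]
tool_rot: [178.5, -11.4, 0.2]
contact_force: [0.9, -0.7, 0.1]
grip_width: 29.9
grasp_force: 0.0
```

Call:
{"name": "send_rows", "arguments": {
  "targets": "0.05 0 -0.05 0; 0.1 0 -0.1 0; 0.15 0 -0.15 0; 0.15 0 -0.15 0"
}}

```text
t: 6.05
tool_pos: [787.4, 4.1, 444.5]
tool_rot: [178.4, -14.3, 0.3]
contact_force: [-0.2, 0.7, -0.2]
grip_width: 29.7
grasp_force: 0.0
```

Call:
{"name": "send_rows", "arguments": {
  "targets": "0.05 0 -0.05 0; 0.1 0 -0.1 0; 0.15 0 -0.15 0; 0.15 0 -0.15 0"
}}

```text
t: 6.45
tool_pos: [778.1, 5.6, 482.2]
tool_rot: [178.3, -17.2, 0.4]
contact_force: [-0.7, 0.7, -0.0]
grip_width: 30.1
grasp_force: 0.0
```

Call:
{"name": "send_rows", "arguments": {
  "targets": "0.05 0 -0.05 0; 0.1 0 -0.1 0; 0.15 0 -0.15 0; 0.15 0 -0.15 0"
}}

```text
t: 6.85
tool_pos: [766.6, 7.2, 519.6]
tool_rot: [178.1, -20.1, 0.5]
contact_force: [-1.3, 0.2, 0.9]
grip_width: 30.0
grasp_force: 0.0
```

Call:
{"name": "send_rows", "arguments": {
  "targets": "-0.02 0 0 -0.15; -0.04 0 0 -0.3; -0.06 0 0 -0.45; -0.08 0 0 -0.6; -0.1 0 0 -0.75; -0.12 0 0 -0.9; -0.14 0 0 -1.05; -0.16 0 0 -1.2; -0.18 0 0 -1.35; -0.2 0 0 -1.5; -0.22 0 0 -1.65; -0.24 0 0 -1.8"
}}

```text
t: 8.05
tool_pos: [540.7, 5.2, 435.5]
tool_rot: [160.7, 5.9, 101.4]
contact_force: [0.1, -0.2, 0.6]
grip_width: 29.7
grasp_force: 0.0
```

Call:
{"name": "send_rows", "arguments": {
  "targets": "0 0 0 -0.15; 0 0 0 -0.3; 0 0 0 -0.45; 0 0 0 -0.6; 0 0 0 -0.75; 0 0 0 -0.9; 0 0 0 -1.05; 0 0 0 -1.2; 0 0 0 -1.345; 0 0 0 -1.345"
}}

```text
t: 9.05
tool_pos: [541.6, 5.2, 435.8]
tool_rot: [-178.5, 20.1, 179.4]
contact_force: [0.0, -0.3, -0.3]
grip_width: 30.0
grasp_force: 0.0
```

```bash
cat > go.py <<'E'
import sys,numpy as np
from cell import manip
from scipy.spatial.transform import Rotation as R
s=manip.state();T=R.from_euler('xyz',s['tool_rot'],degrees=True).as_matrix()
print(s['t'],s['tool_pos'].round(1),np.round(s['tool_rot'],1),np.round(s['joint_positions'],1),s['contact_force'].round(1))
print('axes',T.round(4).tolist())
p=s['tool_pos']
for a in sys.argv[1:]:
    g=np.array([float(v) for v in a.split(',')]); print(a,(T.T@(g-p)/1000).round(4))
E
python3 go.py 420,-141,330 420,-141,16
```

```text
9.05 [541.6   5.2 435.8] [-178.5   20.1  179.4] [-8.7 -2.   4.  76.   1.3 -7.6] [ 0.  -0.3 -0.3]
axes [[-0.9393, 0.0191, 0.3427], [0.0096, 0.9995, -0.0294], [-0.3431, -0.0244, -0.939]]
420,-141,330 [ 0.1491 -0.1459  0.062 ]
420,-141,16 [ 0.2568 -0.1382  0.3569]
```

```bash
python3 go.py 440,187,340 440,187,60 440,187,12
```

```text
9.05 [541.6   5.2 435.8] [-178.5   20.1  179.4] [-8.7 -2.   4.  76.   1.3 -7.6] [ 0.  -0.3 -0.3]
axes [[-0.9393, 0.0191, 0.3427], [0.0096, 0.9995, -0.0294], [-0.3431, -0.0244, -0.939]]
440,187,340 [0.13   0.1821 0.0498]
440,187,60 [0.2261 0.1889 0.3128]
440,187,12 [0.2426 0.1901 0.3578]
```

Call:
{"name": "send_rows", "arguments": {
  "targets": "0.026 0.036 0.01 0; 0.052 0.072 0.02 0; 0.078 0.108 0.03 0; 0.104 0.144 0.04 0; 0.13 0.182 0.05 0; 0.146 0.183 0.094 0; 0.162 0.184 0.138 0; 0.178 0.186 0.182 0; 0.194 0.187 0.226 0; 0.21 0.188 0.27 0; 0.226 0.189 0.313 0; 0.226 0.189 0.313 0"
}}

```text
t: 10.25
tool_pos: [434.5, 185.2, 53.4]
tool_rot: [-178.3, 19.4, 179.3]
contact_force: [-1.1, -0.3, -0.6]
grip_width: 30.1
grasp_force: 0.0
```

```bash
python3 go.py 440,187,12 500,187,12 598,187,12
python3 - <<'E'
from cell import viewer
import cv2,numpy as np
p,d=viewer.snapshot('wrist');q,_=viewer.snapshot('scene')
cv2.imwrite('pics/w1.png',np.hstack([cv2.resize(p,(400,300)),cv2.resize(q,(400,300))])[:,:,::-1])
E
```

```text
10.25 [434.5 185.2  53.4] [-178.3   19.4  179.3] [ 18.3   3.6 -46.8  21.7  -7.8  18.1] [-1.1 -0.3 -0.6]
axes [[-0.9433, 0.0221, 0.3312], [0.0119, 0.9994, -0.033], [-0.3318, -0.0272, -0.943]]
440,187,12 [0.0086 0.003  0.0408]
500,187,12 [-0.048   0.0044  0.0607]
598,187,12 [-0.1405  0.0065  0.0932]
```

View pics/w1.png

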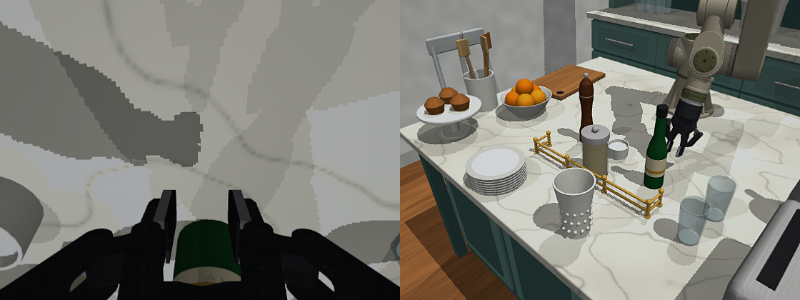

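The wrist view shows the bottle centred between the fingertips (about (207,250) in the left panel), and the scene view shows the tool leaning tips-forward behind it. I'll lower the tool and close in.

Call:
{"name": "send_rows", "arguments": {
  "targets": "0.004 0.003 0.02 0; 0.0085 0.003 0.041 0; 0.0085 0.003 0.041 0; -0.008 0.003 0.047 0; -0.024 0.004 0.052 0; -0.038 0.004 0.057 0; -0.038 0.004 0.057 0; -0.038 0.004 0.057 0"
}}

```text
t: 11.15
tool_pos: [496.2, 189.1, 20.3]
tool_rot: [-178.5, 20.1, 179.4]
contact_force: [-0.2, 0.9, 0.3]
grip_width: 30.3
grasp_force: 0.0
```

```bash
python3 go.py 520,187,13 595,187,13 590,187,13
```

```text
11.15 [496.2 189.1  20.3] [-178.5   20.1  179.4] [ 16.3  12.1 -43.3  15.7  -7.1  16. ] [-0.2  0.9  0.3]
axes [[-0.9389, 0.02, 0.3437], [0.0106, 0.9995, -0.0292], [-0.3441, -0.0238, -0.9386]]
520,187,13 [-0.0198 -0.0015  0.015 ]
595,187,13 [-0.0902 -0.      0.0408]
590,187,13 [-0.0856 -0.0001  0.0391]
```

Call:
{"name": "send_rows", "arguments": {
  "targets": "0.0025 -0.001 0.0066 0; -0.0015 -0.0015 0.0083 0; -0.006 -0.0015 0.01 0; -0.0105 -0.0015 0.0116 0; -0.015 -0.0015 0.0133 0; -0.0195 -0.0015 0.015 0; -0.024 -0.0013 0.0166 0; -0.0285 -0.001 0.0182 0; -0.033 -0.001 0.0198 0; -0.0375 -0.001 0.0215 0; -0.042 -0.001 0.0232 0; -0.042 -0.001 0.0232 0"
}}

```text
t: 12.35
tool_pos: [541.3, 186.8, 10.7]
tool_rot: [-178.5, 19.8, 179.4]
contact_force: [-4.1, 0.1, 1.9]
grip_width: 30.0
grasp_force: 2.5
```

```bash
cat > look.py <<'E'
from h import *
import sys
p,d=viewer.snapshot('scene');W=cloud('scene',p,d).reshape(-1,3);W=W[np.isfinite(W[:,0])]
np.savez('now.npz',p=p,d=d)
def near(c,r,lo,hi):
    m=(np.hypot(*(W[:,:2]-c).T)<r)&(W[:,2]>lo)&(W[:,2]<hi);return W[m]
for n,c,r in (('bottle',np.array(eval(sys.argv[1])),30),('mill',np.array(eval(sys.argv[2])),28)):
    lo,hi=(55,115) if n=='bottle' else (8,42)
    Y=near(c,r+8,lo,hi);t=near(c,r+8,240,290);
    print(n,len(Y),circ(Y[:,:2],r,c) if len(Y)>10 else '','top',len(t),t.mean(0).round(1) if len(t) else '')
E
python3 look.py "(583,187)" "(494,-141)"; python3 go.py 590,187,13 600,187,13
```

```text
bottle 704 (array([575.5, 186.3]), 0.7) top 294 [582.2 190.8 256.7]
mill 21 (array([ 492.7, -139.7]), 0.3) top 65 [ 495.7 -136.9  250.8]
12.4 [541.3 186.8  10.7] [-178.5   19.9  179.4] [ 14.4  16.7 -38.4  16.1  -6.5  14.2] [-4.1 -1.3  2.5]
axes [[-0.9405, 0.0189, 0.3392], [0.0093, 0.9995, -0.0298], [-0.3396, -0.0249, -0.9402]]
590,187,13 [-0.0465  0.0011  0.0144]
600,187,13 [-0.0559  0.0013  0.0178]
```

Call:
{"name": "send_rows", "arguments": {
  "targets": "-0.0045 0.001 0.001 0; -0.009 0.001 0.002 0; -0.0135 0.001 0.0035 0; -0.018 0.001 0.005 0; -0.0225 0.001 0.0065 0; -0.027 0.001 0.008 0; -0.0315 0.001 0.0095 0; -0.036 0.001 0.011 0; -0.0405 0.001 0.0125 0; -0.045 0.001 0.014 0; -0.049 0.001 0.0155 0; -0.049 0.001 0.0155 0"
}}

```text
t: 13.6
tool_pos: [595.9, 187.1, 14.6]
tool_rot: [-178.5, 20.2, 179.4]
contact_force: [-2.6, -0.1, -1.3]
grip_width: 30.0
grasp_force: 1.6
```

```bash
python3 look.py "(628,187)" "(494,-141)"; python3 go.py 600,187,13 603,187,13
```

```text
bottle 641 (array([634.5, 186.2]), 0.8) top 328 [653.9 190.  257.8]
mill 21 (array([ 491.9, -140.8]), 0.6) top 65 [ 495.7 -137.   250.9]
13.65 [595.6 187.1  14.6] [-178.5   20.2  179.4] [ 13.   20.6 -31.6  18.5  -6.1  12.9] [-2.5 -0.1 -1.5]
axes [[-0.9386, 0.0197, 0.3444], [0.0102, 0.9995, -0.0293], [-0.3448, -0.024, -0.9384]]
600,187,13 [-0.0036  0.      0.003 ]
603,187,13 [-0.0064  0.0001  0.004 ]
```

```bash
python3 look.py "(632,187)" "(494,-141)"
python3 - <<'E'
import numpy as np,cv2
z=np.load('now.npz')['p'][60:300,230:400]
cv2.imwrite('pics/b1.png',cv2.resize(z,None,fx=2.5,fy=2.5)[:,:,::-1])
E
```

```text
bottle 709 (array([634.4, 186.2]), 0.8) top 328 [651.9 190.4 257.7]
mill 22 (array([ 491.8, -140.6]), 0.4) top 67 [ 495.5 -136.7  250.5]
```

View pics/b1.png

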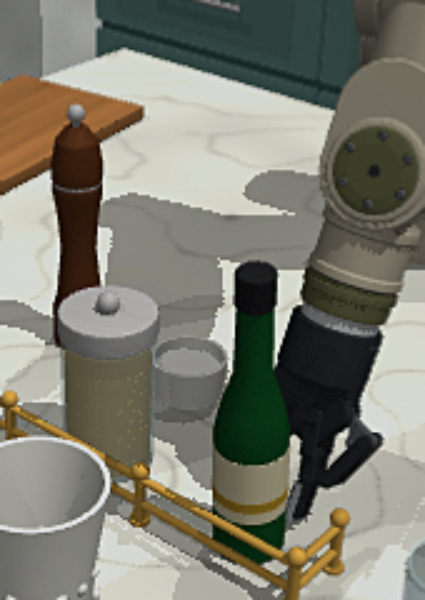

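The bottle stands at the rail at about (250,500), rocking slightly after touching it. I'll let it settle and check.

Call:
{"name": "send_rows", "arguments": {
  "targets": "0 0 0 0; 0 0 0 0; 0 0 0 0; 0 0 0 0; 0 0 0 0; 0 0 0 0"
}}

```text
t: 14.3
tool_pos: [594.4, 187.1, 14.0]
tool_rot: [-178.5, 20.1, 179.4]
contact_force: [-4.1, 0.6, -1.7]
grip_width: 30.2
grasp_force: 1.6
```

```bash
python3 look.py "(632,187)" "(494,-141)"; python3 go.py 600,187,13
```

```text
bottle 742 (array([628.6, 186.3]), 0.6) top 314 [635.2 191.  256.9]
mill 19 (array([ 492.8, -139.5]), 0.5) top 69 [ 495.9 -136.1  250.3]
14.35 [594.4 187.1  14. ] [-178.5   20.1  179.4] [ 13.   20.6 -31.7  18.5  -6.1  12.9] [-3.2 -0.1 -2.1]
axes [[-0.9393, 0.0193, 0.3426], [0.0098, 0.9995, -0.0295], [-0.343, -0.0243, -0.939]]
600,187,13 [-0.005   0.0001  0.0029]
```

Call:
{"name": "send_rows", "arguments": {
  "targets": "-0.0005 0 0.0005 0; -0.001 0 0.001 0; -0.0015 0 0.0012 0; -0.002 0 0.0014 0; -0.0025 0 0.0016 0; -0.003 0 0.0018 0; -0.0035 0 0.002 0; -0.004 0 0.0022 0; -0.0045 0 0.0024 0; -0.005 0 0.0026 0; -0.0055 0 0.0028 0; -0.006 0 0.003 0"
}}

```text
t: 15.55
tool_pos: [600.1, 187.0, 13.4]
tool_rot: [-178.5, 20.0, 179.4]
contact_force: [-7.8, 0.2, 4.8]
grip_width: 29.9
grasp_force: 4.4
```

```bash
python3 look.py "(632,187)" "(494,-141)"; python3 go.py 603,187,13
```

```text
bottle 740 (array([634. , 186.4]), 0.7) top 317 [640.2 190.9 257. ]
mill 21 (array([ 493.1, -139.3]), 0.2) top 68 [ 495.6 -137.1  250.3]
15.6 [600.3 187.   13.5] [-178.5   20.   179.4] [ 12.9  21.1 -30.9  18.8  -6.   12.7] [-9.7  0.6  3.8]
axes [[-0.9396, 0.0189, 0.3418], [0.0094, 0.9995, -0.0293], [-0.3422, -0.0243, -0.9393]]
603,187,13 [-0.0024  0.      0.0014]
```

Call:
{"name": "send_rows", "arguments": {
  "targets": "-0.0005 0 0.0002 0; -0.001 0 0.0004 0; -0.0015 0 0.0006 0; -0.0018 0 0.0007 0; -0.0018 0 0.0007 0"
}}

```text
t: 16.1
tool_pos: [600.6, 187.0, 13.2]
tool_rot: [-178.5, 19.9, 179.5]
contact_force: [-14.6, 0.1, 10.4]
grip_width: 30.3
grasp_force: 7.2
```

```bash
python3 look.py "(632,187)" "(494,-141)"; python3 go.py 520,187,16 500,187,340
```

```text
bottle 746 (array([634.2, 186.3]), 0.7) top 312 [640.5 190.9 257.2]
mill 20 (array([ 492.3, -140.2]), 0.2) top 62 [ 495.7 -136.9  251.3]
16.15 [600.6 187.   13.2] [-178.5   19.9  179.5] [ 12.8  21.2 -30.7  19.   -6.   12.6] [-15.2  -1.1  10.4]
axes [[-0.9404, 0.0183, 0.3396], [0.0088, 0.9995, -0.0294], [-0.3399, -0.0246, -0.9401]]
520,187,16 [ 0.0748 -0.0015 -0.03  ]
500,187,340 [-0.0165 -0.0099 -0.3414]
```

Call:
{"name": "send_rows", "arguments": {
  "targets": "0.01 0 -0.004 0; 0.03 -0.0005 -0.012 0; 0.0748 -0.0015 -0.03 0; 0.1 -0.002 -0.042 0; 0.125 -0.002 -0.052 0; 0.125 -0.002 -0.052 0"
}}

```text
t: 16.75
tool_pos: [464.9, 187.5, 19.3]
tool_rot: [-178.5, 20.0, 179.5]
contact_force: [-0.3, 0.1, 0.2]
grip_width: 30.1
grasp_force: 0.0
```

```bash
python3 look.py "(632,187)" "(494,-141)"; python3 go.py 440,187,200 440,-141,200 440,-141,60
```

```text
bottle 743 (array([634.2, 186.3]), 0.7) top 317 [640.6 191.  256.9]
mill 21 (array([ 492.5, -140.1]), 0.3) top 68 [ 495.8 -136.5  250.5]
16.8 [467.7 188.   20.2] [-178.5   20.2  179.4] [ 17.2   9.6 -46.6  14.8  -7.4  16.8] [ 1.1 -0.3 -0.1]
axes [[-0.9384, 0.0186, 0.3451], [0.0093, 0.9995, -0.0288], [-0.3455, -0.0238, -0.9381]]
440,187,200 [-0.0361 -0.0058 -0.1782]
440,-141,200 [-0.0392 -0.3336 -0.1688]
440,-141,60 [ 0.0092 -0.3303 -0.0375]
```

Call:
{"name": "send_rows", "arguments": {
  "targets": "-0.009 -0.001 -0.045 0; -0.018 -0.003 -0.09 0; -0.027 -0.004 -0.135 0; -0.036 -0.006 -0.178 0; -0.0365 -0.054 -0.177 0; -0.037 -0.102 -0.175 0; -0.0375 -0.15 -0.174 0; -0.038 -0.198 -0.172 0; -0.0385 -0.246 -0.171 0; -0.039 -0.294 -0.17 0; -0.039 -0.3336 -0.169 0; -0.039 -0.3336 -0.169 0"
}}

```text
t: 18.0
tool_pos: [442.3, -148.4, 201.6]
tool_rot: [-178.2, 20.3, 179.0]
contact_force: [0.7, -0.5, -0.4]
grip_width: 30.0
grasp_force: 0.0
```

```bash
python3 go.py 435,-141,60 440,-141,14
```

```text
18.0 [ 442.3 -148.4  201.6] [-178.2   20.3  179. ] [-34.8  -8.9 -34.8  46.    9.6 -31.9] [ 0.7 -0.5 -0.4]
axes [[-0.9375, 0.0279, 0.3468], [0.0162, 0.9992, -0.0368], [-0.3475, -0.0289, -0.9372]]
435,-141,60 [0.0562 0.0112 0.1299]
440,-141,14 [0.0675 0.0127 0.1748]
```

Call:
{"name": "send_rows", "arguments": {
  "targets": "0.019 0.009 0.043 0; 0.038 0.01 0.087 0; 0.056 0.011 0.13 0; 0.061 0.012 0.15 0; 0.067 0.0127 0.174 0; 0.067 0.0127 0.174 0; 0.067 0.0127 0.174 0; 0.067 0.0127 0.174 0"
}}

```text
t: 18.8
tool_pos: [438.5, -133.7, 14.4]
tool_rot: [-178.4, 20.2, 179.5]
contact_force: [-0.6, 0.5, -0.4]
grip_width: 30.3
grasp_force: 0.0
```

```bash
python3 look.py "(632,187)" "(494,-141)"; python3 go.py 450,-140.5,13 480,-140.5,13
```

```text
bottle 739 (array([634.3, 186.4]), 0.7) top 320 [640.7 190.9 256.8]
mill 22 (array([ 493. , -139.4]), 0.4) top 68 [ 495.9 -136.8  250.4]
18.85 [ 438.6 -133.8   14.5] [-178.4   20.2  179.5] [-33.3   4.8 -53.7  13.4   9.4 -31. ] [ 0.4 -0.3 -0.1]
axes [[-0.9382, 0.0192, 0.3455], [0.0089, 0.9995, -0.0311], [-0.3459, -0.0261, -0.9379]]
450,-140.5,13 [-0.0103 -0.0064  0.0056]
480,-140.5,13 [-0.0384 -0.0058  0.0159]
```

Call:
{"name": "send_rows", "arguments": {
  "targets": "-0.002 -0.004 0.003 0; -0.006 -0.0064 0.0045 0; -0.0103 -0.0064 0.0056 0; -0.014 -0.0064 0.007 0; -0.017 -0.0063 0.008 0; -0.02 -0.0062 0.0092 0; -0.023 -0.0061 0.0103 0; -0.026 -0.006 0.0114 0; -0.029 -0.006 0.0125 0; -0.032 -0.006 0.0136 0; -0.035 -0.006 0.0147 0; -0.0384 -0.006 0.0159 0"
}}

```text
t: 20.05
tool_pos: [476.5, -139.2, 10.2]
tool_rot: [-178.6, 19.9, 179.3]
contact_force: [-7.5, 0.1, 5.1]
grip_width: 30.0
grasp_force: 3.7
```

```bash
python3 look.py "(632,187)" "(512,-141)"; python3 go.py 520,-140.5,13
```

```text
bottle 741 (array([634.3, 186.4]), 0.6) top 318 [640.7 191.1 257. ]
mill 64 (array([ 506.6, -140.6]), 0.8) top 71 [ 510.8 -136.8  251. ]
20.1 [ 477.4 -139.4   10.5] [-178.6   19.9  179.4] [-30.8   9.2 -49.   13.7   8.6 -28.5] [-3.6 -0.2  1.1]
axes [[-0.9401, 0.0197, 0.3404], [0.0105, 0.9995, -0.029], [-0.3408, -0.0237, -0.9398]]
520,-140.5,13 [-0.0409 -0.0003  0.0122]
```

Call:
{"name": "send_rows", "arguments": {
  "targets": "-0.0034 0 0.001 0; -0.0068 0 0.002 0; -0.0102 0 0.003 0; -0.0136 0 0.004 0; -0.017 0 0.005 0; -0.0204 0 0.006 0; -0.0238 0 0.007 0; -0.0272 0 0.008 0; -0.0306 0 0.009 0; -0.034 0 0.01 0; -0.0375 0 0.011 0; -0.041 0 0.012 0"
}}

```text
t: 21.3
tool_pos: [521.3, -140.6, 14.0]
tool_rot: [-178.5, 20.1, 179.4]
contact_force: [-3.1, 0.6, -0.2]
grip_width: 30.0
grasp_force: 1.9
```

```bash
python3 look.py "(632,187)" "(548,-141)"; python3 go.py 560,-140.5,13
```

```text
bottle 742 (array([634.3, 186.4]), 0.6) top 320 [640.5 191.  256.8]
mill 213 (array([ 552. , -141.7]), 0.9) top 82 [ 571.5 -137.6  250.3]
21.35 [ 522.1 -140.8   14.3] [-178.5   20.1  179.4] [-28.   12.6 -43.7  15.    7.8 -25.8] [-2.1 -0.   1.4]
axes [[-0.9389, 0.0192, 0.3438], [0.0096, 0.9995, -0.0296], [-0.3442, -0.0245, -0.9386]]
560,-140.5,13 [-0.0352  0.0011  0.0142]
```

Call:
{"name": "send_rows", "arguments": {
  "targets": "0 0 0.001 0; 0.001 0 0.003 0; 0.0015 0 0.004 0; 0.0015 0 0.004 0; 0.0015 0 0.004 0; 0.0015 0 0.004 0"
}}

```text
t: 21.95
tool_pos: [521.1, -140.8, 9.7]
tool_rot: [-178.5, 20.1, 179.4]
contact_force: [-1.3, -0.0, -0.6]
grip_width: 30.1
grasp_force: 0.7
```

```bash
python3 look.py "(632,187)" "(550,-141)"; python3 go.py 560,-140.5,10
```

```text
bottle 743 (array([634.3, 186.3]), 0.7) top 320 [640.5 191.  256.8]
mill 216 (array([ 551.7, -142.1]), 1.1) top 74 [ 555.4 -138.1  250.6]
22.0 [ 521.1 -140.7    9.7] [-178.5   20.1  179.4] [-28.   13.1 -44.   14.3   7.8 -25.9] [-0.8  0.2 -0.3]
axes [[-0.9392, 0.0194, 0.343], [0.0099, 0.9995, -0.0294], [-0.3434, -0.0243, -0.9389]]
560,-140.5,10 [-0.0367  0.001   0.013 ]
```

Call:
{"name": "send_rows", "arguments": {
  "targets": "-0.001 0 0.0005 0; -0.0026 0 0.001 0; -0.0043 0 0.0016 0; -0.006 0 0.0022 0; -0.0078 0 0.0028 0; -0.0096 0 0.0035 0; -0.0114 0 0.0042 0; -0.0132 0 0.0048 0; -0.015 0 0.0055 0; -0.0168 0 0.0061 0; -0.0186 0 0.0068 0; -0.0204 0 0.0074 0"
}}

```text
t: 23.2
tool_pos: [542.8, -141.1, 9.7]
tool_rot: [-178.5, 20.1, 179.4]
contact_force: [-2.8, -0.6, -1.9]
grip_width: 29.9
grasp_force: 1.4
```

```bash
python3 look.py "(632,187)" "(573,-141)"; python3 go.py 560,-140.5,9
```

```text
bottle 736 (array([634.3, 186.3]), 0.7) top 316 [640.6 191.1 257.1]
mill 279 (array([ 572.6, -141.9]), 1.1) top 72 [ 576.8 -138.4  251.3]
23.25 [ 543.2 -141.2    9.8] [-178.5   20.1  179.4] [-26.8  14.9 -41.3  14.9   7.4 -24.7] [-2.   0.8 -1.4]
axes [[-0.9391, 0.0193, 0.3432], [0.0098, 0.9995, -0.0295], [-0.3436, -0.0243, -0.9388]]
560,-140.5,9 [-0.0155  0.001   0.0065]
```

Upright; this pace works, so I'll repeat it.

Call:
{"name": "send_rows", "arguments": {
  "targets": "-0.0015 0.0002 0.0006 0; -0.0033 0.0004 0.0012 0; -0.0051 0.0006 0.0019 0; -0.0069 0.0006 0.0025 0; -0.0087 0.0006 0.0032 0; -0.0105 0.0006 0.0039 0; -0.0123 0.0006 0.0045 0; -0.0141 0.0006 0.0052 0; -0.0159 0.0006 0.0058 0; -0.0177 0.0006 0.0065 0; -0.0195 0.0006 0.0072 0; -0.0213 0.0006 0.0078 0"
}}

```text
t: 24.45
tool_pos: [565.5, -140.9, 9.6]
tool_rot: [-178.5, 20.1, 179.4]
contact_force: [-3.0, 0.5, -1.5]
grip_width: 30.1
grasp_force: 1.4
```

Call:
{"name": "send_rows", "arguments": {
  "targets": "-0.0015 0 0.0006 0; -0.0033 0 0.0012 0; -0.0051 0 0.0019 0; -0.0069 0 0.0025 0; -0.0087 0 0.0032 0; -0.0105 0 0.0039 0; -0.0123 0 0.0045 0; -0.0141 0 0.0052 0; -0.0159 0 0.0058 0; -0.0177 0 0.0065 0; -0.0195 0 0.0072 0; -0.0213 0 0.0078 0"
}}

```text
t: 25.65
tool_pos: [588.2, -141.4, 9.6]
tool_rot: [-178.5, 20.1, 179.4]
contact_force: [-2.8, 0.1, -1.2]
grip_width: 30.0
grasp_force: 1.4
```

```bash
python3 look.py "(632,187)" "(617,-141)"; python3 go.py 600,-140.5,9 612,-140.5,9
```

```text
bottle 743 (array([634.2, 186.3]), 0.6) top 319 [640.6 191.1 257. ]
mill 237 (array([ 617.9, -142.3]), 1.4) top 77 [ 622.  -138.7  250.8]
25.7 [ 588.6 -141.5    9.8] [-178.5   20.1  179.4] [-24.4  18.7 -35.5  16.7   6.6 -22.5] [-1.8 -0.4 -0.6]
axes [[-0.939, 0.0193, 0.3433], [0.0098, 0.9995, -0.0295], [-0.3437, -0.0243, -0.9388]]
600,-140.5,9 [-0.0104  0.0012  0.0046]
612,-140.5,9 [-0.0217  0.0015  0.0088]
```

Call:
{"name": "send_rows", "arguments": {
  "targets": "-0.0015 0 0.0006 0; -0.0033 0 0.0012 0; -0.0051 0 0.0019 0; -0.0069 0 0.0025 0; -0.0087 0 0.0032 0; -0.0105 0 0.0039 0; -0.0123 0 0.0045 0; -0.0141 0 0.0052 0; -0.0155 0 0.0057 0; -0.0165 0 0.0061 0; -0.0175 0 0.0065 0; -0.0183 0 0.0068 0"
}}

```text
t: 26.9
tool_pos: [607.6, -141.8, 9.6]
tool_rot: [-178.5, 20.1, 179.4]
contact_force: [-3.4, 0.1, 0.2]
grip_width: 30.1
grasp_force: 1.6
```

Call:
{"name": "send_rows", "arguments": {
  "targets": "-0.0004 0 0.0002 0; -0.0008 0 0.0004 0; -0.0012 0 0.0005 0; -0.0016 0 0.0006 0; -0.002 0 0.0008 0; -0.0024 0 0.001 0; -0.0028 0 0.0011 0; -0.0032 0 0.0012 0"
}}

```text
t: 27.7
tool_pos: [610.2, -141.8, 9.3]
tool_rot: [-178.5, 20.0, 179.4]
contact_force: [-7.8, -0.8, 2.4]
grip_width: 29.7
grasp_force: 3.4
```

```bash
python3 look.py "(632,187)" "(640,-141)"; python3 go.py 612,-140.5,9
```

```text
bottle 739 (array([634.3, 186.3]), 0.6) top 316 [640.6 191.  257.1]
mill 213 (array([ 640.1, -142.6]), 1.4) top 77 [ 643.9 -139.7  251.3]
27.75 [ 610.2 -141.8    9.3] [-178.5   20.   179.4] [-23.4  20.6 -32.5  17.8   6.2 -21.5] [-8.1  0.7  3.7]
axes [[-0.9397, 0.0197, 0.3414], [0.0102, 0.9995, -0.0296], [-0.3418, -0.0243, -0.9395]]
612,-140.5,9 [-0.0016  0.0014  0.0009]
```

Touching the rail. One more gentle press, then a retreat.

Call:
{"name": "send_rows", "arguments": {
  "targets": "-0.0005 0 0.0002 0; -0.001 0 0.0004 0; -0.0015 0 0.0006 0; -0.0018 0 0.0007 0; -0.0018 0 0.0007 0"
}}

```text
t: 28.25
tool_pos: [610.6, -141.8, 9.0]
tool_rot: [-178.5, 19.9, 179.3]
contact_force: [-12.1, 0.4, 7.5]
grip_width: 30.0
grasp_force: 6.1
```

Call:
{"name": "send_rows", "arguments": {
  "targets": "0.005 0 -0.002 0; 0.015 0 -0.006 0; 0.04 0 -0.017 0; 0.075 0 -0.031 0; 0.11 0 -0.045 0; 0.11 0 -0.045 0; 0.11 0 -0.045 0; 0.11 0 -0.045 0"
}}

```text
t: 29.05
tool_pos: [496.0, -140.4, 15.2]
tool_rot: [-178.4, 20.3, 179.4]
contact_force: [1.5, 0.0, 0.2]
grip_width: 29.7
grasp_force: 0.0
```

```bash
python3 look.py "(632,187)" "(640,-141)"; python3 go.py 490,-140,200
python3 - <<'E'
import numpy as np,cv2
from cell import viewer
z=np.load('now.npz')['p'];q,_=viewer.snapshot('top')
cv2.imwrite('pics/f.png',np.hstack([cv2.resize(z,(400,300)),cv2.resize(q[120:330,60:340],(400,300))])[:,:,::-1])
E
```

```text
bottle 742 (array([634.3, 186.3]), 0.7) top 319 [640.6 190.9 256.9]
mill 169 (array([ 641.4, -143.4]), 1.0) top 82 [ 644.2 -139.1  250.6]
29.1 [ 496.1 -140.3   15. ] [-178.4   20.2  179.4] [-29.6  10.2 -46.9  14.3   8.3 -27.4] [ 1.2 -0.2  0.1]
axes [[-0.9382, 0.0191, 0.3455], [0.0091, 0.9995, -0.0306], [-0.3459, -0.0256, -0.9379]]
490,-140,200 [-0.0583 -0.0045 -0.1756]
```

View pics/f.png

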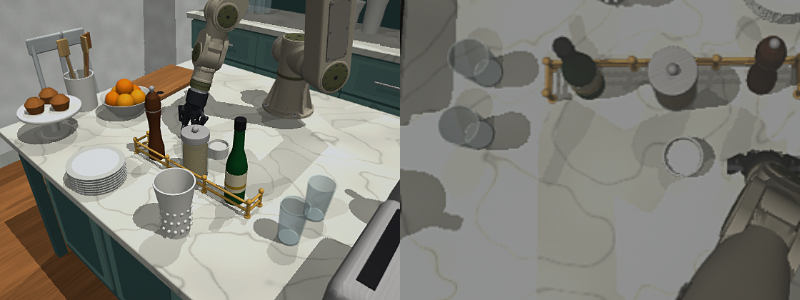

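The bottle at (580,70) and the mill at (767,65) in the right panel stand upright at the back rail, either side of the canister at (672,78). Nothing else has moved and the tool is clear, so I'll hand the job in.

```bash
python3 -c "
from cell import manip
print(manip.finish_job())"
```

```text
the job is handed in; nothing more can be done
None
```

The job is handed in at about 29 s: the bottle and mill stand upright against the back rail on either side of the canister, nothing else moved; each rocked forward about 3–4° once during its push and settled, and I got the 20° tool lean needed for a low push by driving the arm to its reach limit.

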